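# Re-clamp a specimen block with its window towards the side camera

## Robot

A 6-joint arm with a two-finger parallel gripper is mounted at the origin on the work surface. World frame = base frame: x ahead of the robot, y to its left, z up, the work surface at z = 0. Lengths are in mm, angles in rad, forces in N, time in s.
With the tool pointing down it reaches from about 300 to 775 mm from the base axis. Payload 14.6 kg.
Tool frame: the origin (TCP) lies on the centre line of the jaws, within the pads' length; the fingertips stand 11 mm ahead of it and the grasp point (between the pads) lies 8 mm behind it; z points along the fingers, y is the line along which they close (so a half turn about z gives the same grasp; the last joint's range is limited). The gripper opens to 85 mm and grips with 20 to 120 N. Pads are 22 mm wide; open, the fingers measure 114 mm over their backs; the gripper's body (76 mm by 85 mm) begins 54 mm behind the grasp point. The pads swing forward as they close: fully open they stand 13 mm farther back than shut.
Start: joints at [-1.373, 0.3, 1.521, -0, 1.321, -0.067], TCP at [143.937, -530.822, 242.281] pointing down, gripper open.
Joint ranges: [-3.03, 3.03], [-0.79, 2.21], [0.23, 2.52], [-1.04, 4.18], [0, 3.07], [-2.55, 2.55]. Speed limits (rad/s): [2.22, 2.22, 2.57, 3.14, 3.14, 3.14].

## Interface

Orientations are given as a 3x3 rotation matrix whose columns are the frame's x, y, z axes.
In Python, from station import sensors, get_image, camera_model, workorder gives the robot as it stands.
- The arm moves only by the tool servo_tool, never from a script. Its argument "steps" is a list that holds one entry, the list of rows, each a list of 7 numbers: the opening, from -1 (shut) to 1 (fully open), then the shift along the world's x, y, z in m, then the turn, a rotation vector about the world's x, y, z in degrees. A call has 1 to 20 rows; each row shifts and turns the commanded pose from where the row before left it; what a row does not reach is not made up. A row lasts 1/10 s, in which the tool goes at most 50 mm and 8.59 degrees, less where a joint would pass 70% of its speed; a pose out of reach is approached as far as the arm can. A call is refused whole if a number of a shift passes 0.05 or a number of a turn 8.59, either way. A call with a gripper value outside its range is refused whole. The fingers move at their own pace and stop on an object; "newtons" is the grip in N (left out, the last holds). Time passes only in rows, so rows that do not move let the fingers close. It gives the time, the measured TCP pose, the force, the opening and the grip force at its end, in the units of the state.
- sensors.get_state(): the state, without advancing time (a new reading comes with each control period).
- get_image(name): name is "side" or "top" or "wrist"; returns (picture, depth): 480x640x3 uint8, red, green, blue; 480x640 float32, mm along the optical axis (not along the pixel's ray), 0 where there is no reading.
- camera_model(name): a dict with "intrinsics" (3x3 intrinsics, pixels), "k1" (the pictures are not rectified: a ray, as slopes to the right and down, at radius r is drawn at 1 + k1 r^2 times it, then the intrinsics apply), "extrinsics" (4x4, takes a point from world to camera coordinates); the wrist camera has in their place "T_tool_cam" (4x4, takes a point from camera to tool coordinates, whose origin is the TCP and whose axes are the flange's). Camera axes: x right, y up, looking along -z (the intrinsics and any distortion apply to the point x, -y, -z); pixel columns grow to the right and rows downward; lengths in mm; the calibration is good to about 2 mm. A picture is of the moment at which its call begins: read the wrist's pose just before it. camera_model takes no time and is no camera call.
- workorder.close_job(): hands the job in; it is judged then, once.
The state is a dict: "time_s": time; "qpos": joint angles; "dq": joint speeds; "effort": joint torques, N m; "ee_pos": TCP position; "eef_rot": TCP orientation; "force": force on the tool from outside, world axes, zero at the start; "wrist_torque": the same for the moment, N m; "finger_gap": finger opening in mm; "grasp_force": force on a finger pad.
Only numpy, scipy, OpenCV 4.12 (cv2) and the standard library are available. Lean on these libraries where they do the work, as an engineer would, in place of code of your own. Each camera call takes 0.05 s, during which the arm holds its last target. There are 200 camera calls.

## Task

The specimen block in the small slide-jaw vice was clamped with its orange window turned to the fixed jaw. Turn the red clamp knob back fully to free the blue sliding jaw, slide the jaw well open, turn the block a quarter turn so that its orange window squarely faces the camera lens and stand it on the bed in line with the lens again, then slide the jaw up until the block is held snugly against the fixed jaw and turn the knob fully clockwise to lock it. Keep the block upright and leave the things standing around the vice where they are.

Things in the scene. Friction and masses are not known exactly. Their poses are not given: they have to be found in the camera images.
- vice: Slide-jaw vice, screwed down: grey base plate 235 x 270 x 15 mm with a steel bed on it. Origin on the table under the bed; z up. Bed top at z = 35 mm, from x -62 to +30, y -125 to +125 mm. The jaws slide along y. Its -x (knob's) side points away from the robot within 0.3 rad, its +x (camera's) side to the robot. The clamped block's axis belongs at x 0, y -30 mm.
- fixed_face (a point): Middle of the clamping face of the dark fixed jaw, at vice x 0, y -52, z 49 mm, looking to the vice's +y; axes as the vice's. That jaw is 50 mm long in x, 18 mm thick and 28 mm high above the bed.
- lens (a point): Centre of the front of the black camera's lens, at vice x +74, y -30, z 48 mm, looking to the vice's -x at the block; axes as the vice's. Lens barrel 32 mm diameter; camera body 60 mm wide, its top at z = 65 mm.
- jaw (a joint): Slide of the blue jaw (m), 0 to 0.075, grows along the vice's +y as it opens: gap between the jaw faces = 20 mm + this value, so 0.024 is snug on the 44 mm block. With the knob turned back it moves with about 2 N; with the knob locked it stays put (it slips only above about 20 N). The knob rides on the jaw, so the jaw can be dragged by holding the knob.
- jaw_face (a point): Middle of the clamping face of the blue sliding jaw, 14 mm above the bed; axes as the vice's. The jaw extends 44 mm to +y, is 50 mm long in x and 28 mm high, with a sloping shoulder to -x that carries the knob.
- knob (a joint): Angle of the red clamp knob (rad), 0 to 1.4, grows clockwise seen from above (looking down its axis). 0 = jaw free, 1.4 = jaw locked; it begins to bite at about 0.75 and grips hard above 1.1. Takes about 0.1 N m and stays where it is left.
- knob_grip (a point): Red knob's grip point: on its axis, 8 mm below the top of its grip bar (42 mm along its x, 14 wide along its y), 22 mm above the 42 mm disc under the bar. Its z = knob axis, out of the shoulder, leaning 35 degrees from vertical to the vice's -x, away from the robot; axes turn with the knob, at 0.7 the bar lies square to the slide. Point: 78 mm to -x, 22 to +y, 54 above point jaw_face.
- block: Specimen block, pale grey resin, 44 x 44 mm and 70 mm tall, about 0.16 kg, loose. Origin at the centre of its underside, z up. Its +x side carries the orange window; an orange stripe 11 mm wide lies on the top along that same side. At the start +x points to the vice's -y (window against the fixed jaw).
- window (a point): Centre of the orange window face of the block, 22 mm out from the block's axis, 35 mm above its underside; axes as the block's.
- spare_block: Bystander: another block of the same size with a teal window, standing beside the vice on the table at the fixed-jaw end. Leave alone.
- wash_bottle: Bystander: white wash bottle with blue cap and spout, 64 mm diameter, 178 mm tall, beside the vice. Origin at the centre of its underside. Leave alone.
- dish_stack: Bystander: stack of white dishes, 63 mm diameter, 45 mm tall, beside the vice at the sliding-jaw end. Leave alone.
- tweezers: Bystander: steel tweezers, 120 mm long, lying on the table beside the vice. Leave alone.
Mind the look-alikes: they are no part of the job. What is shaped like the block but pink or yellow is not meant.

How it is judged:
By the outcome, as a careful person would: the job done as asked, in the order asked, and still so for the second after the job is handed in, with the robot touching nothing.
It also fails if it takes over 64 s, if anything falls off the work surface, if the arm or the gripper's body presses on something with over 40 N, if the wrist force passes 120 N, or if a joint passes its speed limit or range.

## Working session

There is one attempt and no reset: what is moved stays moved. The work goes in short steps, Python scripts to look and compute and a tool call to move; the robot and the scene stay as the last step left them, time stands still between calls to the robot, and variables do not carry over. Pictures are saved under pics/ and viewed, at most 10 in all, crops included, and the job is handed in when it is done.

Besides the shell and the picture viewer there is one more tool, called after "Request:" as name(argument=value, ...) on one line, values as JSON. servo_tool: Moves the arm, as the interface text tells. Its arguments: {"type":"object","properties":{"steps":{"type":"array"},"newtons":{"type":"number"}},"required":["steps"]}

```bash
ls; mkdir -p pics; cat > h.py <<'E'
import numpy as np, cv2
from station import sensors, get_image, camera_model, workorder
np.set_printoptions(precision=3,suppress=True)
def cam(name, st=None):
    m=camera_model(name); K=np.array(m["intrinsics"]); k1=m["k1"]
    if "extrinsics" in m: T=np.linalg.inv(np.array(m["extrinsics"]))
    else:
        W=np.eye(4); W[:3,:3]=np.array(st["eef_rot"]); W[:3,3]=st["ee_pos"]; T=W@np.array(m["T_tool_cam"])
    return K,k1,T
def rays(c,uv):
    K,k1,T=c; uv=np.atleast_2d(uv).astype(float)
    p=cv2.undistortPoints(uv.reshape(-1,1,2),K,np.array([k1,0,0,0.])).reshape(-1,2)
    # cv2 model: distorted = r*(1+k1 r^2)
    d=np.c_[p[:,0],-p[:,1],-np.ones(len(p))]
    return T[:3,3], d@T[:3,:3].T
def onplane(c,uv,z):
    o,d=rays(c,uv); return o+d*((z-o[2])/d[:,2])[:,None]
def bydepth(c,uv,dep):
    o,d=rays(c,uv); return o+d*np.atleast_1d(dep)[:,None]
def project(c,P):
    K,k1,T=c; q=(np.atleast_2d(P)-T[:3,3])@T[:3,:3]; s=np.c_[q[:,0],-q[:,1]]/-q[:,2:]
    s=s*(1+k1*(s**2).sum(1))[:,None]; return s@K[:2,:2].T+K[:2,2]
def grab(name):
    st=sensors.get_state(); im,d=get_image(name); return np.array(im),np.array(d),cam(name,st)
def save(n,im): cv2.imwrite("pics/"+n,cv2.cvtColor(im,cv2.COLOR_RGB2BGR))
E
python3 - <<'E'
from h import *
for n in ("top","side"):
    im,d,c=grab(n); save(n+"0.png",im); np.savez(n+"0.npz",im=im,d=d)
    print(n,c[0].ravel(),c[1],c[2])
print(sensors.get_state())
E
```

```text
pics
top [568.725   0.    319.654   0.    568.725 239.657   0.      0.      1.   ] -0.13576525853679716 [[  -0.003    0.992   -0.123  396.482]
 [  -1.      -0.005   -0.019   29.835]
 [  -0.019    0.123    0.992 1064.753]
 [   0.       0.       0.       1.   ]]
side [559.81    0.    313.986   0.    559.81  240.262   0.      0.      1.   ] 0.013786255552969001 [[   0.92     0.261   -0.291  243.484]
 [  -0.39     0.575   -0.719 -639.496]
 [  -0.02     0.775    0.631  672.829]
 [   0.       0.       0.       1.   ]]
{'time_s': 0.1, 'qpos': array([-1.373,  0.3  ,  1.522, -0.   ,  1.321, -0.067]), 'dq': array([ 0.001, -0.001, -0.002, -0.001,  0.   , -0.   ]), 'effort': array([  0.002, -54.437, -36.237,  -0.   ,   0.003,  -0.   ]), 'ee_pos': array([ 143.9  , -530.631,  241.768]), 'eef_rot': array([[ 0.965,  0.262, -0.   ],
       [ 0.262, -0.965,  0.001],
       [ 0.   , -0.001, -1.   ]]), 'force': array([ 0.092,  0.423, -0.173]), 'wrist_torque': array([ 0.023, -0.067, -0.024]), 'grasp_force': 0.0, 'finger_gap': 85.2868515442807}
```

View pics/top0.png

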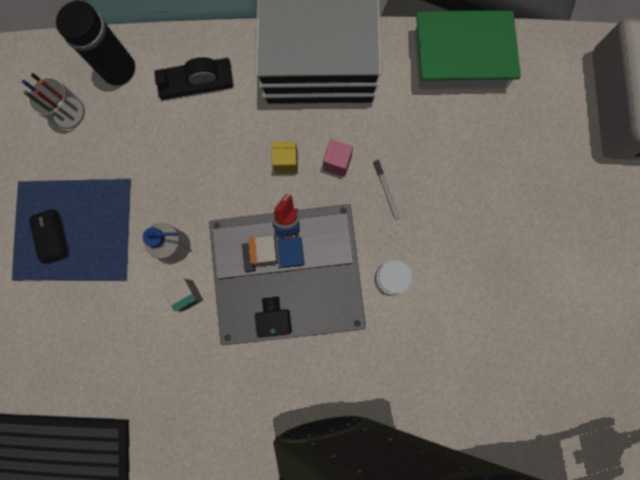

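View pics/side0.png

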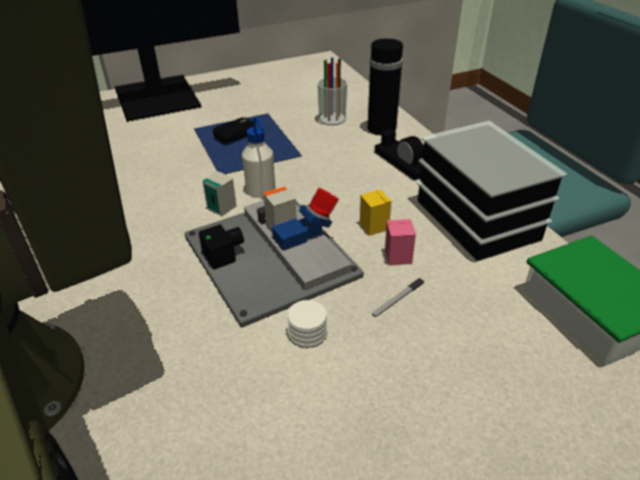

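Top view: vice plate corners (210,220), (350,206), (365,327), (221,344). The specimen block has its orange stripe at (253,250) and pale top at (264,250), with the blue jaw at (290,252), red knob at (286,210) and lens/camera at (272,318).

Candidates for the block:
- The pale block with the orange stripe in the vice (262,250): chosen.
- The teal spare block at (182,294): not it.
- The yellow block at (285,156): not it.
- The pink block at (338,156): not it.

Candidates for the knob: only the red one at (286,210).

```bash
python3 - <<'E'
from h import *
m=camera_model("wrist"); print(m["T_tool_cam"],m["intrinsics"],m["k1"])
z=np.load("top0.npz"); c=cam("top"); im=z["im"]
P=onplane(c,[[210,220],[350,206],[365,327],[221,344]],15); print(P)
hsv=cv2.cvtColor(im,cv2.COLOR_RGB2HSV)
def comps(lo,hi,roi=(180,180,370,350)):
    mk=cv2.inRange(hsv,lo,hi); r=np.zeros_like(mk); r[roi[1]:roi[3],roi[0]:roi[2]]=mk[roi[1]:roi[3],roi[0]:roi[2]]
    n,l,s,ce=cv2.connectedComponentsWithStats(r)
    return [(s[i,4],ce[i],s[i,:4]) for i in range(1,n) if s[i,4]>15]
for nm,lo,hi,h in (("orange",(8,120,90),(22,255,255),105),("red",(0,150,60),(6,255,255),110),("blue",(100,120,40),(120,255,255),63)):
    for a,ce,b in comps(lo,hi): print(nm,a,ce,b,onplane(c,ce,h))
print("block top",onplane(c,[264,250],105))
E
```

```text
[[  -0.       0.962    0.271   68.788]
 [   1.       0.      -0.      -0.526]
 [  -0.       0.271   -0.962 -131.515]
 [   0.       0.       0.       1.   ]] [[394.923   0.    317.815]
 [  0.    394.923 246.8  ]
 [  0.      0.      1.   ]] -0.06773595629643714
[[565.038 256.298  15.   ]
 [589.787  -7.417  15.   ]
 [365.033 -32.851  15.   ]
 [334.013 231.89   15.   ]]
orange 153 [252.255 250.196] [249 238   8  25] [[497.941 162.882 105.   ]]
red 421 [285.181 212.152] [275 196  22  29] [[562.378 106.513 110.   ]]
blue 783 [289.501 247.658] [275 224  28  43] [[506.597 102.308  63.   ]]
block top [[498.184 142.77  105.   ]]
```

Request:
servo_tool(steps=[[[1,0.0235,0.04,0.002,0,0,8.4],[1,0.0235,0.04,0.002,0,0,8.4],[1,0.0235,0.04,0.002,0,0,8.4],[1,0.0235,0.04,0.002,0,0,8.4],[1,0.0235,0.04,0.002,0,0,8.4],[1,0.0235,0.04,0.002,0,0,8.4],[1,0.0235,0.04,0.002,0,0,8.4],[1,0.0235,0.04,0.002,0,0,8.4],[1,0.0235,0.04,0.002,0,0,8.4],[1,0.0235,0.04,0.002,0,0,8.4],[1,0.0235,0.04,0.002,0,0,8.4],[1,0.0235,0.04,0.002,0,0,8.4],[1,0.0235,0.04,0.002,0,0,8.4],[1,0.0235,0.04,0.002,0,0,8.4],[1,0.0235,0.04,0.002,0,0,8.4],[1,0.0235,0.04,0.002,0,0,8.4],[1,0,0,0,0,0,0],[1,0,0,0,0,0,0]]])

```text
time_s: 1.9
ee_pos: [519.8, 109.7, 273.5]
eef_rot: [[-0.863, 0.506, -0.002], [0.506, 0.863, -0.0], [0.001, -0.001, -1.0]]
force: [-0.3, -0.2, 0.7]
finger_gap: 85.5
grasp_force: 0.0
```

```bash
python3 - <<'E'
from h import *
st=sensors.get_state(); print(st["time_s"],st["ee_pos"],st["eef_rot"],st["qpos"])
im,d,c=grab("wrist"); save("w1.png",im); np.savez("w1.npz",im=im,d=d,T=c[2])
E
```

```text
1.9 [519.773 109.685 273.493] [[-0.863  0.506 -0.002]
 [ 0.506  0.863 -0.   ]
 [ 0.001 -0.001 -1.   ]] [ 0.139  0.236  1.529 -0.     1.378 -0.901]
```

View pics/w1.png

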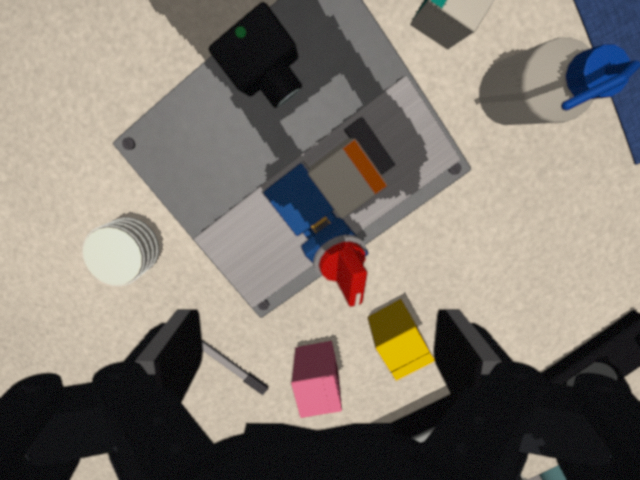

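The wrist view shows the orange-striped block top at (350,175), the fixed jaw at (370,143), the blue jaw at (297,197), the red knob bar at (350,270), the lens at (287,92) and the look-alikes (pink at 317,378 and yellow at 400,335). Next I'll measure these using depth.

```bash
cat > meas.py <<'E'
from h import *
def cloud(im,d,c):
    v,u=np.nonzero(d>0); P=bydepth(c,np.c_[u,v],d[v,u]); 
    hsv=cv2.cvtColor(im,cv2.COLOR_RGB2HSV)[v,u]; return P,hsv,np.c_[u,v]
def rect(P):
    r=cv2.minAreaRect(P[:,:2].astype(np.float32)); return r
E
python3 - <<'E'
from meas import *
z=np.load("w1.npz"); c=cam("wrist",sensors.get_state()); c=(c[0],c[1],z["T"])
P,h,uv=cloud(z["im"],z["d"],c)
near=(np.abs(P[:,0]-500)<140)&(np.abs(P[:,1]-120)<160)
H,S,V=h.T.astype(int)
org=near&(H>7)&(H<20)&(S>150)&(abs(P[:,1]-150)<40)
blue=near&(H>100)&(H<120)&(S>150)
red=near&((H<5)|(H>175))&(S>180)
for n,m in (("org",org),("blue",blue),("red",red)): print(n,m.sum(),np.percentile(P[m,2],[2,25,50,75,98]))
zb=np.median(P[org,2]); 
q=P[org&(abs(P[:,2]-zb)<4)]; print("stripe",rect(q))
bt=near&(abs(P[:,2]-zb)<4)&~red&(np.hypot(P[:,0]-498,P[:,1]-145)<45); print("blocktop",bt.sum(),rect(P[bt]))
b2=blue&(abs(P[:,2]-63)<4); print("bluetop",b2.sum(),rect(P[b2]))
bed=near&(abs(P[:,2]-35)<4); print("bed",bed.sum(),rect(P[bed]),cv2.boxPoints(rect(P[bed])))
pl=(abs(P[:,2]-15)<4); print("plate",pl.sum(),rect(P[pl]),P[near&(abs(P[:,2])<8),2].mean())
fj=near&(abs(P[:,2]-63)<4)&~blue; print("fixed",fj.sum(),rect(P[fj]))
E
```

```text
org 830 [103.689 104.819 105.323 105.9   296.816]
blue 3554 [ 61.251  62.963  63.652  80.999 349.385]
red 1848 [ 82.414  92.294 100.558 110.356 119.112]
stripe ((497.1937561035156, 164.0768280029297), (42.31892776489258, 10.785825729370117), 6.47745943069458)
blocktop 3332 ((498.69342041015625, 148.32640075683594), (43.94464874267578, 44.0732307434082), 5.777797222137451)
bluetop 2534 ((449.1411437988281, 114.67681884765625), (51.790435791015625, 170.3264923095703), 76.60087585449219)
bed 16347 ((475.08099365234375, 137.49375915527344), (163.0912322998047, 293.0559387207031), 6.281102657318115) [[377.994 274.221]
 [410.056 -17.076]
 [572.168   0.767]
 [540.106 292.064]]
plate 35595 ((591.2888793945312, 139.50875854492188), (498.6863708496094, 400.4012756347656), 6.504312515258789) -0.12524637539438457
fixed 5916 ((437.15362548828125, 148.2284393310547), (172.77601623535156, 215.7384796142578), 43.66933822631836)
```

```bash
python3 - <<'E'
from meas import *
z=np.load("w1.npz"); c=cam("wrist",sensors.get_state()); c=(c[0],c[1],z["T"])
P,h,uv=cloud(z["im"],z["d"],c); H,S,V=h.T.astype(int)
a=np.radians(5.8); ux=-np.array([np.cos(a),np.sin(a),0]); uy=np.array([np.sin(a),-np.cos(a),0]); uz=np.array([0,0,1.])
O=np.array([498.7,148.3,0])+30*uy; L=(P-O)@np.c_[ux,uy,uz]   # vice coords
print("O",O)
def r(m,n):
    q=L[m]; b=cv2.minAreaRect(q[:,:2].astype(np.float32)); print(n,m.sum(),b, np.percentile(q[:,0],[1,99]),np.percentile(q[:,1],[1,99]))
blue=(H>100)&(H<120)&(S>120)
box=lambda x0,x1,y0,y1,z0,z1:(L[:,0]>x0)&(L[:,0]<x1)&(L[:,1]>y0)&(L[:,1]<y1)&(L[:,2]>z0)&(L[:,2]<z1)
r(box(-35,40,-20,60,60,67)&blue,"bluetop")
r(box(-40,40,-85,-50,60,66),"fixed")
r(box(-35,35,-70,0,102,108),"blocktop")
r(box(-80,60,-140,140,32,38),"bed")
r(box(-120,150,-150,150,12,18),"plate")
r(box(40,150,-80,20,60,70)&(V<70),"camera")
n=np.array([-np.sin(np.radians(35)),0,np.cos(np.radians(35))])
G=np.array([-78,14,103.]); red=((H<6)|(H>174))&(S>150)&box(-140,-30,-30,60,60,140)
rel=L-G; s=rel@n; e1=np.array([-n[2],0,n[0]]); e2=np.array([0,1.,0])  # in-plane axes
print("axis heights",np.percentile(s[red],[1,10,25,50,75,90,99]))
for lo,hi in ((5,12),(-26,-18)):
    m=red&(s>lo)&(s<hi); q=np.c_[rel[m]@e1,rel[m]@e2]; print(lo,m.sum(),cv2.minAreaRect(q.astype(np.float32)))
    w=q-q.mean(0); ev,U=np.linalg.eigh(w.T@w); print(q.mean(0),U[:,1],np.degrees(np.arctan2(U[1,1],U[0,1])))
E
```

```text
O [501.732 118.454   0.   ]
bluetop 2596 ((0.9522476196289062, 15.14952564239502), (41.089210510253906, 57.23431396484375), 89.66279602050781) [-25.014  28.825] [-4.014 35.016]
fixed 1142 ((5.476924896240234, -61.02906799316406), (50.505706787109375, 18.704648971557617), 0.7813198566436768) [-18.824  30.277] [-70.094 -52.645]
blocktop 3331 ((0.0038700103759765625, -30.026927947998047), (44.0732421875, 43.94462203979492), 89.97776794433594) [-21.079  21.473] [-51.434  -8.618]
bed 16193 ((-10.861305236816406, -0.6955795288085938), (92.62452697753906, 250.27304077148438), 0.5188056826591492) [-55.662  34.607] [-123.773  121.79 ]
plate 32712 ((36.75267791748047, -0.1463623046875), (228.40879821777344, 270.5309753417969), 0.41343122720718384) [-74.603 147.992] [-132.951  132.096]
camera 5004 ((114.7001953125, -29.084012985229492), (69.45417785644531, 60.61240005493164), 0.5090541243553162) [ 81.974 148.02 ] [-58.112  -0.097]
axis heights [-31.414 -26.928 -25.075 -15.102   0.449   4.688   5.519]
5 102 ((-6.433156967163086, -0.2435932159423828), (35.801551818847656, 10.587448120117188), 30.026123046875)
[-9.274 -2.054] [-0.816 -0.578] -144.68231787872318
-26 621 ((-9.40877914428711, -0.3635692596435547), (33.3614616394043, 39.43104934692383), 0.9867249727249146)
[-13.246   2.098] [0.33  0.944] 70.7364625276352
```

```bash
cat > vice.py <<'E'
from meas import *
from scipy.spatial.transform import Rotation as R
YAW=np.radians(6.3); ux=-np.array([np.cos(YAW),np.sin(YAW),0]); uy=np.array([np.sin(YAW),-np.cos(YAW),0]); uz=np.array([0,0,1.])
V=np.c_[ux,uy,uz]; O=np.array([496.4,118.0,0])
def w(p): return O+V@np.array(p,float)
def loc(P): return (np.atleast_2d(P)-O)@V
n=V@np.array([-np.sin(np.radians(35)),0,np.cos(np.radians(35))])
e1=V@np.array([-np.cos(np.radians(35)),0,-np.sin(np.radians(35))])
def knobR(deg):  # deg of bar from square-to-slide, clockwise +
    a=np.radians(deg); x=-(np.cos(a)*e1+np.sin(a)*uy); z=-n; return np.c_[x,np.cross(z,x),z]
def plan(p,Rm,st=None):
    st=st or sensors.get_state(); dp=(np.array(p)-st["ee_pos"])/1000
    rv=np.degrees((R.from_matrix(Rm)*R.from_matrix(st["eef_rot"]).inv()).as_rotvec())
    N=int(max(np.ceil(np.linalg.norm(dp)/.05),np.ceil(np.linalg.norm(rv)/8.59),1))
    print("total",dp.round(4),rv.round(2),"rows",N,"each",(dp/N).round(4),(rv/N).round(2)); return N
E
python3 - <<'E'
from vice import *
z=np.load("w1.npz"); c=cam("wrist",sensors.get_state()); c=(c[0],c[1],z["T"])
P,h,uv=cloud(z["im"],z["d"],c); H,S,Vv=h.T.astype(int); L=loc(P)
G=w([-78,14,103]); red=((H<6)|(H>174))&(S>150)&(np.linalg.norm(P-G,axis=1)<60)
rel=P[red]-G; s=rel@n
for lo in (2,4,6):
    m=s>lo; q=np.c_[rel[m]@e1,rel[m]@uy]; print(lo,m.sum(),cv2.minAreaRect(q.astype(np.float32)))
    for k in (2,): 
        l=cv2.fitLine(q.astype(np.float32),cv2.DIST_HUBER,0,.01,.01).ravel(); print(np.degrees(np.arctan2(l[1],l[0])))
print("G",G,"n",n)
plan(G-80*-n*1.0,knobR(36))
print("then", (G-3*n)-(G+80*n))
E
```

```text
2 526 ((-2.9976634979248047, 0.4025564193725586), (40.638187408447266, 12.788002014160156), 32.751712799072266)
38.65034
4 464 ((-2.9986743927001953, 0.4172554016113281), (40.599266052246094, 12.71189022064209), 32.37269973754883)
38.37393
6 383 ((-2.9304141998291016, 0.30957984924316406), (40.599266052246094, 12.45691204071045), 32.37269973754883)
38.910442
G [575.465 112.644 103.   ] n [0.57  0.063 0.819]
total [ 0.102  0.009 -0.105] [-3.58 34.75  0.76] rows 5 each [ 0.02   0.002 -0.021] [-0.72  6.95  0.15]
then [-47.319  -5.224 -67.99 ]
```

Request:
servo_tool(steps=[[[0,0.0204,0.0018,-0.021,-0.72,6.95,0.15],[0,0.0204,0.0018,-0.021,-0.72,6.95,0.15],[0,0.0204,0.0018,-0.021,-0.72,6.95,0.15],[0,0.0204,0.0018,-0.021,-0.72,6.95,0.15],[0,0.0204,0.0018,-0.021,-0.72,6.95,0.15],[0,0,0,0,0,0,0],[0,0,0,0,0,0,0]]])

```text
time_s: 2.65
ee_pos: [621.7, 116.9, 166.9]
eef_rot: [[-0.721, 0.391, -0.572], [0.513, 0.856, -0.062], [0.465, -0.338, -0.818]]
force: [-1.2, -0.2, 1.2]
finger_gap: 42.5
grasp_force: 0.0
```

```bash
python3 - <<'E'
from vice import *
st=sensors.get_state(); print(st["time_s"],st["qpos"],st["finger_gap"])
im,d,c=grab("wrist"); 
G=w([-78,14,103]); pts=np.array([G+8*n+s*21*(-knobR(38)[:,0]) for s in (-1,1)]+[G+8*n])
for p in project(c,pts): cv2.circle(im,tuple(int(round(t)) for t in p),3,(0,255,0),-1)
save("w2.png",im)
P,h,uv=cloud(get_image("wrist")[0],d,c); H,S,Vv=h.T.astype(int)
red=((H<6)|(H>174))&(S>150)&(np.linalg.norm(P-G,axis=1)<60); rel=P[red]-G; s=rel@n; m=s>3
q=np.c_[rel[m]@e1,rel[m]@uy]; print(m.sum(),np.percentile(s[m],[50,95]),cv2.minAreaRect(q.astype(np.float32)),q.mean(0)); l=cv2.fitLine(q.astype(np.float32),cv2.DIST_HUBER,0,.01,.01).ravel(); print(np.degrees(np.arctan2(l[1],l[0])))
plan(G-3*n,knobR(38))
E
```

```text
2.65 [ 0.125  0.907  0.853  0.01   1.994 -0.925] 42.46558627561164
1590 [7.886 9.058] ((-1.2279443740844727, 0.3439311981201172), (40.59341049194336, 13.978995323181152), 32.78081512451172) [-3.571 -1.41 ]
35.626476
total [-0.048 -0.005 -0.072] [-1.2   0.29 -1.61] rows 2 each [-0.024 -0.003 -0.036] [-0.6   0.14 -0.8 ]
```

View pics/w2.png

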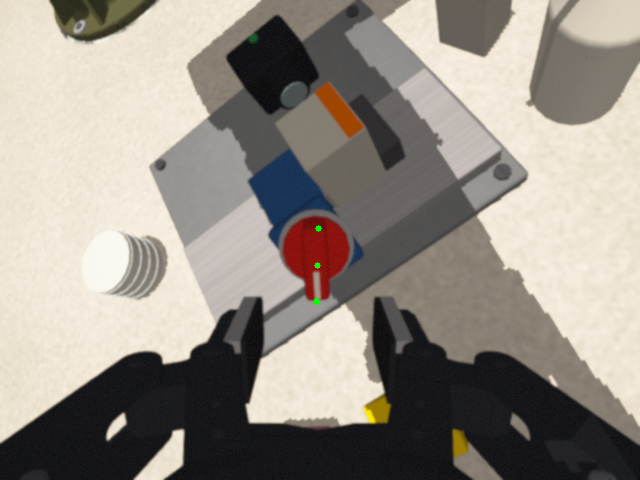

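```bash
python3 - <<'E'
from vice import *
st=sensors.get_state(); print(st["time_s"],st["ee_pos"],st["dq"],st["force"])
plan(w([-78,14,103])-3*n,knobR(36))
E
```

```text
2.75 [622.099 117.517 172.86 ] [ 0.007 -0.044 -0.001  0.001  0.004 -0.003] [ 0.874 -0.776  1.093]
total [-0.048 -0.005 -0.072] [-0.07  0.41  0.04] rows 2 each [-0.024 -0.003 -0.036] [-0.03  0.21  0.02]
```

Request:
servo_tool(steps=[[[0,0,0,0,0,0,0],[0,0,0,0,0,0,0],[0,0,0,0,0,0,0],[0,0,0,0,0,0,0]]])

```text
time_s: 3.15
ee_pos: [621.9, 118.2, 170.3]
eef_rot: [[-0.725, 0.39, -0.568], [0.511, 0.857, -0.063], [0.463, -0.336, -0.821]]
force: [0.5, 0.8, 0.1]
finger_gap: 42.6
grasp_force: 0.0
```

```bash
python3 - <<'E'
from vice import *
plan(w([-78,14,103])-3*n,knobR(36))
E
```

```text
total [-0.048 -0.006 -0.07 ] [-0.04  0.14 -0.04] rows 2 each [-0.024 -0.003 -0.035] [-0.02  0.07 -0.02]
```

Request:
servo_tool(steps=[[[0,-0.0069,-0.0008,-0.01,0,0,0],[0,-0.0069,-0.0008,-0.01,0,0,0],[0,-0.0069,-0.0008,-0.01,0,0,0],[0,-0.0069,-0.0008,-0.01,0,0,0],[0,-0.0069,-0.0008,-0.01,0,0,0],[0,-0.0069,-0.0008,-0.01,0,0,0],[0,-0.0069,-0.0008,-0.01,0,0,0],[0,0,0,0,0,0,0],[0,0,0,0,0,0,0]]])

```text
time_s: 4.05
ee_pos: [573.9, 112.6, 99.8]
eef_rot: [[-0.724, 0.39, -0.569], [0.511, 0.857, -0.063], [0.463, -0.336, -0.82]]
force: [-1.1, 0.4, 1.0]
finger_gap: 42.8
grasp_force: 0.0
```

Request:
servo_tool(steps=[[[-1,0,0,0,0,0,0],[-1,0,0,0,0,0,0],[-1,0,0,0,0,0,0],[-1,0,0,0,0,0,0],[-1,0,0,0,0,0,0],[-1,0,0,0,0,0,0]]], newtons=40)

```text
time_s: 4.65
ee_pos: [573.6, 111.7, 100.6]
eef_rot: [[-0.724, 0.39, -0.57], [0.512, 0.857, -0.064], [0.463, -0.338, -0.819]]
force: [-5.1, -7.7, 9.3]
finger_gap: 13.1
grasp_force: 41.1
```

```bash
python3 - <<'E'
from vice import *
plan(w([-78,14,103])-3*n,knobR(36)); st=sensors.get_state(); print(st["force"],st["wrist_torque"],st["qpos"])
im,d,c=grab("wrist"); save("w3.png",im[150:480,120:520])
E
```

```text
total [ 0.     0.001 -0.   ] [ 0.05  0.01 -0.02] rows 1 each [ 0.     0.001 -0.   ] [ 0.05  0.01 -0.02]
[-5.095 -7.738  9.339] [-0.991  1.416  0.681] [ 0.126  0.852  1.111  0.009  1.79  -0.927]
```

View pics/w3.png

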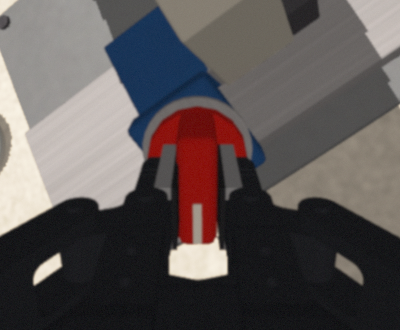

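The crop shows the red bar at (197,180) between both pads, gap 13 mm, so the grasp is good. Next, turning it back.

Request:
servo_tool(steps=[[[-1,0,0,0,4.33,0.48,6.22],[-1,0,0,0,4.33,0.48,6.22],[-1,0,0,0,4.33,0.48,6.22],[-1,0,0,0,4.33,0.48,6.22],[-1,0,0,0,4.33,0.48,6.22],[-1,0,0,0,4.33,0.48,6.22],[-1,0,0,0,4.33,0.48,6.22],[-1,0,0,0,4.33,0.48,6.22],[-1,0,0,0,4.33,0.48,6.22],[-1,0,0,0,0,0,0],[-1,0,0,0,0,0,0]]])

```text
time_s: 5.8
ee_pos: [573.6, 112.1, 100.6]
eef_rot: [[-0.629, -0.528, -0.571], [-0.608, 0.791, -0.062], [0.485, 0.308, -0.819]]
force: [-5.7, -4.7, 8.9]
finger_gap: 13.2
grasp_force: 41.1
```

```bash
python3 - <<'E'
from vice import *
st=sensors.get_state(); print(st["wrist_torque"],st["wrist_torque"]@n,st["force"],st["qpos"])
x=st["eef_rot"][:,0]; print("bar deg",np.degrees(np.arctan2(-x@uy,-x@e1)))
E
```

```text
[-0.514  1.509  0.322] 0.06567974426941223 [-5.654 -4.689  8.927] [ 0.126  0.852  1.11   0.01   1.791 -2.12 ]
bar deg -32.37796127081199
```

Request:
servo_tool(steps=[[[-1,0,0,0,2.6,0.29,3.7],[-1,0,0,0,2.6,0.29,3.7],[-1,0,0,0,0,0,0]]])

```text
time_s: 6.1
ee_pos: [573.6, 112.1, 100.6]
eef_rot: [[-0.537, -0.621, -0.571], [-0.726, 0.684, -0.062], [0.429, 0.382, -0.818]]
force: [-6.6, -4.6, 9.4]
finger_gap: 13.2
grasp_force: 41.5
```

```bash
python3 - <<'E'
from vice import *
st=sensors.get_state(); print(st["wrist_torque"]@n,st["force"],st["qpos"])
x=st["eef_rot"][:,0]; print("bar deg",np.degrees(np.arctan2(-x@uy,-x@e1)), 44*uy)
E
```

```text
-0.5808258122724961 [-6.585 -4.574  9.407] [ 0.126  0.852  1.11   0.011  1.791 -2.28 ]
bar deg -41.54161292455146 [  4.828 -43.734   0.   ]
```

Torque −0.58 N m about the axis means it's at the end stop, so the knob is fully back. Next, dragging the jaw open.

Request:
servo_tool(steps=[[[-1,0.0006,-0.0055,0,0,0,0],[-1,0.0006,-0.0055,0,0,0,0],[-1,0.0006,-0.0055,0,0,0,0],[-1,0.0006,-0.0055,0,0,0,0],[-1,0.0006,-0.0055,0,0,0,0],[-1,0.0006,-0.0055,0,0,0,0],[-1,0.0006,-0.0055,0,0,0,0],[-1,0.0006,-0.0055,0,0,0,0],[-1,0,0,0,0,0,0],[-1,0,0,0,0,0,0]]])

```text
time_s: 7.1
ee_pos: [578.5, 68.1, 100.6]
eef_rot: [[-0.539, -0.62, -0.571], [-0.725, 0.686, -0.061], [0.43, 0.381, -0.819]]
force: [-4.4, -2.7, 8.2]
finger_gap: 13.1
grasp_force: 41.6
```

```bash
python3 - <<'E'
from vice import *
st=sensors.get_state(); print(st["wrist_torque"]@n,st["force"],loc(st["ee_pos"]))
im,d=get_image("top"); H,S,Vv=cv2.split(cv2.cvtColor(np.array(im),cv2.COLOR_RGB2HSV)); c=cam("top")
v,u=np.nonzero((H>8)&(H<22)&(S>120)&(Vv>90)); k=(abs(u-255)<15)&(abs(v-250)<20); print(k.sum(),onplane(c,[u[k].mean(),v[k].mean()],105))
E
```

```text
-0.521074976112973 [-4.371 -2.676  8.216] [[-76.088  58.565 100.57 ]]
0 [[nan nan nan]]<stdin>:4: RuntimeWarning: Mean of empty slice.
  ret = ret.dtype.type(ret / rcount)
```

Request:
servo_tool(steps=[[[0,0,0,0,0,0,0],[0,0,0,0,0,0,0],[0,0,0,0,0,0,0],[0,0.0114,0.0013,0.0164,0,0,0],[0,0.0114,0.0013,0.0164,0,0,0],[0,0.0114,0.0013,0.0164,0,0,0],[0,0.0114,0.0013,0.0164,0,0,0],[0,0.0114,0.0013,0.0164,0,0,0]]])

```text
time_s: 7.95
ee_pos: [635.8, 75.2, 181.9]
eef_rot: [[-0.538, -0.62, -0.571], [-0.726, 0.685, -0.061], [0.429, 0.381, -0.819]]
force: [-1.0, -0.4, -0.9]
finger_gap: 42.7
grasp_force: 0.0
```

```bash
python3 - <<'E'
from vice import *
x=-uy; z=np.array([0,0,-1.]); Rm=np.c_[x,np.cross(z,x),z]
plan(np.r_[w([-5.3,-30,0])[:2],205],Rm)
E
```

```text
total [-0.137  0.073  0.023] [ -37.74  -22.16 -126.46] rows 16 each [-0.009  0.005  0.001] [-2.36 -1.38 -7.9 ]
```

Request:
servo_tool(steps=[[[1,-0.0086,0.0046,0.0014,-2.36,-1.385,-7.9],[1,-0.0086,0.0046,0.0014,-2.36,-1.385,-7.9],[1,-0.0086,0.0046,0.0014,-2.36,-1.385,-7.9],[1,-0.0086,0.0046,0.0014,-2.36,-1.385,-7.9],[1,-0.0086,0.0046,0.0014,-2.36,-1.385,-7.9],[1,-0.0086,0.0046,0.0014,-2.36,-1.385,-7.9],[1,-0.0086,0.0046,0.0014,-2.36,-1.385,-7.9],[1,-0.0086,0.0046,0.0014,-2.36,-1.385,-7.9],[1,-0.0086,0.0046,0.0014,-2.36,-1.385,-7.9],[1,-0.0086,0.0046,0.0014,-2.36,-1.385,-7.9],[1,-0.0086,0.0046,0.0014,-2.36,-1.385,-7.9],[1,-0.0086,0.0046,0.0014,-2.36,-1.385,-7.9],[1,-0.0086,0.0046,0.0014,-2.36,-1.385,-7.9],[1,-0.0086,0.0046,0.0014,-2.36,-1.385,-7.9],[1,-0.0086,0.0046,0.0014,-2.36,-1.385,-7.9],[1,-0.0086,0.0046,0.0014,-2.36,-1.385,-7.9],[1,0,0,0,0,0,0],[1,0,0,0,0,0,0],[1,0,0,0,0,0,0]]])

```text
time_s: 9.85
ee_pos: [498.2, 148.4, 203.5]
eef_rot: [[-0.113, 0.994, -0.001], [0.994, 0.113, 0.001], [0.001, -0.001, -1.0]]
force: [-0.6, -0.0, -0.2]
finger_gap: 85.0
grasp_force: 0.0
```

```bash
cat >> vice.py <<'E'
def boxes(im,d,c,ztop=105,ctr=(0,-30)):
    P,h,uv=cloud(im,d,c); L=loc(P); H,S,Vv=h.T.astype(int)
    def r(m,nm):
        if m.sum()>20:
            b=cv2.minAreaRect(L[m,:2].astype(np.float32)); print(nm,m.sum(),np.array(b[0]).round(2),np.array(b[1]).round(1),round(b[2],2),"z",np.median(L[m,2]).round(1))
    near=np.hypot(L[:,0]-ctr[0],L[:,1]-ctr[1])<45; top=near&(abs(L[:,2]-ztop)<4); org=(H>7)&(H<22)&(S>140)
    r(top,"block top"); r(top&org,"stripe")
    bx=(abs(L[:,0])<40)&(abs(L[:,2]-63)<4)
    r(bx&(L[:,1]<-50)&(L[:,1]>-85),"fixed jaw"); r(bx&(H>100)&(H<120)&(S>120)&(L[:,1]>-20)&(L[:,1]<95)&(L[:,0]>-24),"blue jaw")
E
python3 - <<'E'
from vice import *
st=sensors.get_state(); print(st["ee_pos"],st["qpos"])
im,d,c=grab("wrist"); save("w4.png",im); boxes(im,d,c)
E
```

```text
[498.218 148.391 203.545] [0.219 0.269 1.654 0.001 1.22  0.105]
block top 4992 [ -5.6  -30.38] [44.2 44.1] 0.2 z 104.9
stripe 1193 [ -5.66 -45.54] [42.1 10.4] 0.32 z 105.2
fixed jaw 1975 [ -0.8  -61.27] [51.6 18.9] 0.39 z 62.7
blue jaw 2874 [-0.3  57.67] [42.3 47.4] 88.97 z 63.4
```

View pics/w4.png

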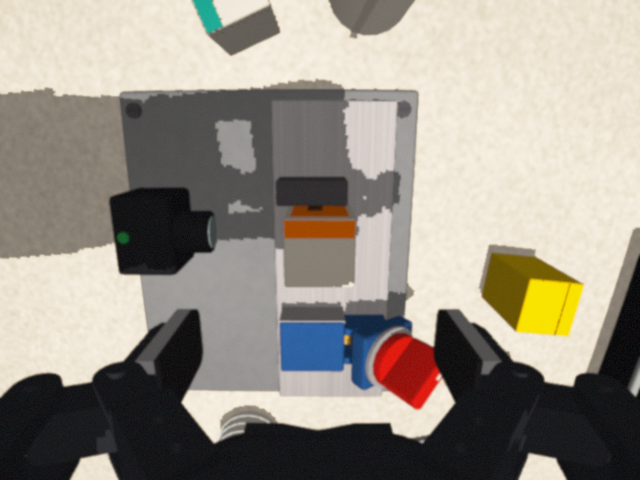

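```bash
python3 - <<'E'
from vice import *
x=-uy; z=np.array([0,0,-1.]); Rm=np.c_[x,np.cross(z,x),z]
plan(np.r_[w([-5.5,-30.3,0])[:2],82],Rm)
E
```

```text
total [ 0.     0.    -0.121] [-0.02 -0.07 -0.16] rows 3 each [ 0.     0.    -0.041] [-0.01 -0.02 -0.05]
```

Request:
servo_tool(steps=[[[1,0,0,-0.02,0,0,0],[1,0,0,-0.02,0,0,0],[1,0,0,-0.02,0,0,0],[1,0,0,-0.02,0,0,0],[1,0,0,-0.02,0,0,0],[1,0,0,-0.012,0,0,0],[1,0,0,-0.01,0,0,0],[1,0,0,0,0,0,0],[-1,0,0,0,0,0,0],[-1,0,0,0,0,0,0],[-1,0,0,0,0,0,0],[-1,0,0,0,0,0,0],[-1,0,0,0,0,0,0],[-1,0,0,0,0,0,0]]], newtons=30)

```text
time_s: 11.3
ee_pos: [498.2, 148.8, 82.5]
eef_rot: [[-0.111, 0.994, 0.001], [0.994, 0.111, 0.0], [0.0, 0.001, -1.0]]
force: [-1.1, -0.8, 6.9]
finger_gap: 43.7
grasp_force: 31.8
```

Request:
servo_tool(steps=[[[-1,0.0003,-0.003,0.001,0,0,0],[-1,0,0,0.012,0,0,0],[-1,0,0,0.016,0,0,0],[-1,0,0,0.016,0,0,0],[-1,0,0,0.015,0,0,0],[-1,0,0,0,0,0,7.5],[-1,0,0,0,0,0,7.5],[-1,0,0,0,0,0,7.5],[-1,0,0,0,0,0,7.5],[-1,0,0,0,0,0,7.5],[-1,0,0,0,0,0,7.5],[-1,0,0,0,0,0,7.5],[-1,0,0,0,0,0,7.5],[-1,0,0,0,0,0,7.5],[-1,0,0,0,0,0,7.5],[-1,0,0,0,0,0,7.5],[-1,0,0,0,0,0,7.5],[-1,0,0,0,0,0,0],[-1,0,0,0,0,0,0],[-1,0,0,0,0,0,0]]])

```text
time_s: 13.3
ee_pos: [498.1, 145.7, 141.9]
eef_rot: [[-0.994, -0.107, 0.0], [-0.107, 0.994, -0.001], [-0.0, -0.001, -1.0]]
force: [0.0, -0.6, -2.0]
finger_gap: 43.5
grasp_force: 31.0
```

```bash
python3 - <<'E'
from vice import *
st=sensors.get_state(); print(st["ee_pos"],loc(st["ee_pos"]),st["qpos"],st["finger_gap"])
im,d,c=grab("wrist"); save("w5.png",im)
P,h,uv=cloud(im,d,c); L=loc(P); H,S,Vv=h.T.astype(int)
m=(H>7)&(H<22)&(S>140)&(np.hypot(L[:,0],L[:,1]+30)<60); q=L[m&(L[:,2]>158)]; print(np.median(L[m,2]),len(q)); print(cv2.minAreaRect(q[:,:2].astype(np.float32)))
x=-ux; x=ux; z=np.array([0,0,-1.]); Rm=np.c_[x,np.cross(z,x),z]
plan(np.r_[w([0,-29,0])[:2],st["ee_pos"][2]],Rm)
E
```

```text
[498.124 145.673 141.919] [[ -4.75  -27.316 141.919]] [ 0.214  0.34   1.718 -0.001  1.084 -1.464] 43.50870313002609
158.5883466425267 4824
((10.80048942565918, -27.767316818237305), (43.347557067871094, 13.643682479858398), 89.94684600830078)
total [-0.005  0.001  0.   ] [0.03 0.02 0.1 ] rows 1 each [-0.005  0.001  0.   ] [0.03 0.02 0.1 ]
```

View pics/w5.png

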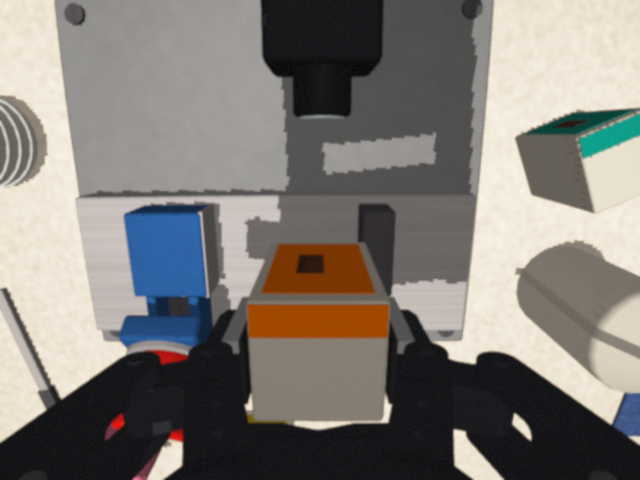

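The window and its dark mark (310,263) face the lens (322,100), and the stripe is on the lens side. Next, setting it down.

Request:
servo_tool(steps=[[[-1,-0.0047,0.0012,0,0,0,0.1],[-1,0,0,-0.01,0,0,0],[-1,0,0,-0.015,0,0,0],[-1,0,0,-0.015,0,0,0],[-1,0,0,-0.01,0,0,0],[-1,0,0,-0.006,0,0,0],[-1,0,0,-0.003,0,0,0],[-1,0,0,0,0,0,0],[-1,0,0,0,0,0,0]]])

```text
time_s: 14.25
ee_pos: [493.7, 146.9, 83.0]
eef_rot: [[-0.994, -0.112, 0.001], [-0.112, 0.994, -0.0], [-0.001, -0.0, -1.0]]
force: [0.7, -0.3, -0.8]
finger_gap: 43.3
grasp_force: 31.1
```

```bash
python3 - <<'E'
from vice import *
st=sensors.get_state(); print(st["ee_pos"],loc(st["ee_pos"]),st["force"])
E
```

```text
[493.655 146.941  83.01 ] [[ -0.448 -29.068  83.01 ]] [ 0.74  -0.267 -0.838]
```

Request:
servo_tool(steps=[[[-1,0,0,-0.0007,0,0,0],[-1,0,0,0,0,0,0],[0.3,0,0,0,0,0,0],[0.3,0,0,0,0,0,0],[0.3,0,0,0,0,0,0],[0.3,0,0,0,0,0,0],[0.3,0,0,0.01,0,0,0],[0.3,0,0,0.02,0,0,0],[0.3,0,0,0.03,0,0,0],[0.3,0,0,0.03,0,0,0],[0.3,0,0,0.03,0,0,0],[0.3,0,0,0,0,0,0],[0.3,0,0,0,0,0,0],[0.3,0,0,0,0,0,0]]])

```text
time_s: 15.65
ee_pos: [493.1, 146.8, 201.4]
eef_rot: [[-0.994, -0.112, -0.001], [-0.112, 0.994, -0.001], [0.001, -0.001, -1.0]]
force: [-0.0, -0.7, -0.3]
finger_gap: 55.3
grasp_force: 0.0
```

```bash
python3 - <<'E'
from vice import *
st=sensors.get_state(); print(st["time_s"],st["ee_pos"],loc(st["ee_pos"]),st["finger_gap"])
im,d,c=grab("wrist"); save("w6.png",im); boxes(im,d,c)
P,h,uv=cloud(im,d,c); H,S,Vv=h.T.astype(int)
GL=np.array([-78,58,103.]); G=w(GL)
red=((H<6)|(H>174))&(S>150)&(np.linalg.norm(P-G,axis=1)<60); rel=P[red]-G; s=rel@n; m=s>3
q=np.c_[rel[m]@e1,rel[m]@uy]; print(m.sum(),np.percentile(s[m],[50,95]),cv2.minAreaRect(q.astype(np.float32)))
plan(G+80*n,knobR(-40)); print(G)
E
```

```text
15.65 [493.084 146.785 201.361] [[  0.137 -28.975 201.361]] 55.266595911155605
block top 5050 [ -0.94 -29.51] [43.9 44. ] 0.12 z 104.9
stripe 1287 [ 14.26 -29.81] [10.9 42.4] 0.32 z 105.3
fixed jaw 1478 [  0.15 -60.93] [50.2 19.6] 2.25 z 62.8
blue jaw 3811 [ 0.22 58.17] [41.8 48.4] 89.91 z 63.3
46 [4.619 6.082] ((-16.020023345947266, 13.679157257080078), (11.36853313446045, 1.4002947807312012), 51.21068572998047)
total [ 0.133 -0.073 -0.033] [ 8.49 34.63 38.57] rows 7 each [ 0.019 -0.01  -0.005] [1.21 4.95 5.51]
[580.294  68.91  103.   ]
```

Request:
servo_tool(steps=[[[0,0.0166,-0.0091,-0.0041,1.06,4.33,4.82],[0,0.0166,-0.0091,-0.0041,1.06,4.33,4.82],[0,0.0166,-0.0091,-0.0041,1.06,4.33,4.82],[0,0.0166,-0.0091,-0.0041,1.06,4.33,4.82],[0,0.0166,-0.0091,-0.0041,1.06,4.33,4.82],[0,0.0166,-0.0091,-0.0041,1.06,4.33,4.82],[0,0.0166,-0.0091,-0.0041,1.06,4.33,4.82],[0,0.0166,-0.0091,-0.0041,1.06,4.33,4.82],[0,0,0,0,0,0,0],[0,0,0,0,0,0,0],[0,0,0,0,0,0,0],[0,0,0,0,0,0,0]]])

```text
time_s: 16.9
ee_pos: [626.0, 74.4, 170.5]
eef_rot: [[-0.555, -0.608, -0.568], [-0.708, 0.704, -0.062], [0.437, 0.367, -0.821]]
force: [-0.4, 0.2, -0.1]
finger_gap: 42.4
grasp_force: 0.0
```

```bash
python3 - <<'E'
from vice import *
st=sensors.get_state(); print(st["time_s"],st["ee_pos"],st["qpos"])
im,d,c=grab("wrist"); save("w7.png",im); P,h,uv=cloud(im,d,c); H,S,Vv=h.T.astype(int)
G=w([-78,58,103.])
red=((H<6)|(H>174))&(S>150)&(np.linalg.norm(P-G,axis=1)<60); rel=P[red]-G; s=rel@n; m=s>3
q=np.c_[rel[m]@e1,rel[m]@uy]; print(m.sum(),np.percentile(s[m],[50,95]),cv2.minAreaRect(q.astype(np.float32)))
plan(G-3*n,knobR(-40.5))
E
```

```text
16.9 [625.978  74.387 170.481] [ 0.069  0.895  0.864 -0.025  1.99  -2.312]
1554 [7.874 9.1  ] ((-0.3515291213989258, 0.7661056518554688), (13.43861198425293, 41.337196350097656), 49.703670501708984)
total [-0.047 -0.006 -0.07 ] [0.24 0.21 0.46] rows 2 each [-0.024 -0.003 -0.035] [0.12 0.1  0.23]
```

Request:
servo_tool(steps=[[[0,-0.0067,-0.0009,-0.01,0,0,0],[0,-0.0067,-0.0009,-0.01,0,0,0],[0,-0.0067,-0.0009,-0.01,0,0,0],[0,-0.0067,-0.0009,-0.01,0,0,0],[0,-0.0067,-0.0009,-0.01,0,0,0],[0,-0.0067,-0.0009,-0.01,0,0,0],[0,-0.0067,-0.0009,-0.01,0,0,0],[0,0,0,0,0,0,0],[0,0,0,0,0,0,0],[-1,0,0,0,0,0,0],[-1,0,0,0,0,0,0],[-1,0,0,0,0,0,0],[-1,0,0,0,0,0,0],[-1,0,0,0,0,0,0]]], newtons=40)

```text
time_s: 18.35
ee_pos: [579.4, 68.0, 100.3]
eef_rot: [[-0.554, -0.607, -0.569], [-0.708, 0.704, -0.062], [0.438, 0.369, -0.82]]
force: [-2.5, 0.3, 6.4]
finger_gap: 13.3
grasp_force: 40.7
```

```bash
python3 - <<'E'
from vice import *
st=sensors.get_state(); print(loc(st["ee_pos"]),st["force"],st["force"]@uy,st["wrist_torque"]@n)
E
```

```text
[[-77.063  58.765 100.257]] [-2.475  0.28   6.398] -0.549529419557262 -0.015797360757946466
```

Request:
servo_tool(steps=[[[-1,-0.0006,0.0055,0,0,0,0],[-1,-0.0006,0.0055,0,0,0,0],[-1,-0.0006,0.0055,0,0,0,0],[-1,-0.0006,0.0055,0,0,0,0],[-1,-0.0006,0.0055,0,0,0,0],[-1,-0.0006,0.0055,0,0,0,0],[-1,-0.0004,0.004,0,0,0,0],[-1,-0.0003,0.003,0,0,0,0],[-1,-0.0002,0.002,0,0,0,0],[-1,0,0,0,0,0,0],[-1,0,0,0,0,0,0]]])

```text
time_s: 19.45
ee_pos: [574.8, 109.7, 100.2]
eef_rot: [[-0.554, -0.607, -0.57], [-0.708, 0.704, -0.062], [0.439, 0.369, -0.819]]
force: [-5.3, -1.5, 7.8]
finger_gap: 13.1
grasp_force: 40.6
```

```bash
python3 - <<'E'
from vice import *
st=sensors.get_state(); print(loc(st["ee_pos"]),st["force"],st["force"]@uy,st["wrist_torque"]@n)
E
```

```text
[[-76.991  16.811 100.21 ]] [-5.295 -1.542  7.765] 0.9516477467045573 0.03175929208897113
```

Next, 1 mm rows until contact force shows.

Request:
servo_tool(steps=[[[-1,-0.0001,0.001,0,0,0,0],[-1,0,0,0,0,0,0],[-1,-0.0001,0.0007,0,0,0,0],[-1,0,0,0,0,0,0]]])

```text
time_s: 19.85
ee_pos: [574.6, 111.2, 100.2]
eef_rot: [[-0.554, -0.607, -0.57], [-0.707, 0.704, -0.062], [0.439, 0.369, -0.819]]
force: [-4.6, -3.6, 6.5]
finger_gap: 13.2
grasp_force: 40.6
```

```bash
python3 - <<'E'
from vice import *
st=sensors.get_state(); print(loc(st["ee_pos"]),st["force"]@uy,st["wrist_torque"]@n)
E
```

```text
[[-76.986  15.348 100.224]] 3.115469882368613 0.0701838309388429
```

Request:
servo_tool(steps=[[[-1,-0.0001,0.0006,0,0,0,0],[-1,0,0,0,0,0,0],[-1,-0.0001,0.0006,0,0,0,0],[-1,0,0,0,0,0,0]]])

```text
time_s: 20.25
ee_pos: [574.5, 112.4, 100.2]
eef_rot: [[-0.554, -0.607, -0.57], [-0.707, 0.704, -0.062], [0.439, 0.368, -0.82]]
force: [-3.3, -2.6, 6.8]
finger_gap: 13.3
grasp_force: 40.6
```

```bash
python3 - <<'E'
from vice import *
st=sensors.get_state(); print(loc(st["ee_pos"]),st["force"]@uy,st["wrist_torque"]@n)
E
```

```text
[[-76.999  14.173 100.249]] 2.1938283048047165 0.01140768691737662
```

Request:
servo_tool(steps=[[[-1,0,0.0005,0,0,0,0],[-1,0,0,0,0,0,0],[-1,-0.0001,0.0005,0,0,0,0],[-1,0,0,0,0,0,0]]])

```text
time_s: 20.65
ee_pos: [574.4, 113.0, 100.2]
eef_rot: [[-0.554, -0.607, -0.57], [-0.707, 0.704, -0.063], [0.439, 0.368, -0.819]]
force: [-4.1, -5.6, 6.8]
finger_gap: 13.3
grasp_force: 40.6
```

```bash
python3 - <<'E'
from vice import *
st=sensors.get_state(); print(loc(st["ee_pos"]),st["force"]@uy,st["wrist_torque"]@n)
E
```

```text
[[-76.988  13.571 100.232]] 5.161802114666141 0.04841124443288841
```

Request:
servo_tool(steps=[[[-1,-0.0001,0.0008,0,0,0,0],[-1,0,0,0,0,0,0],[-1,0,0,0,0,0,0]]])

```text
time_s: 20.95
ee_pos: [574.4, 113.1, 100.2]
eef_rot: [[-0.554, -0.607, -0.57], [-0.706, 0.705, -0.063], [0.44, 0.367, -0.82]]
force: [-3.6, -11.1, 7.8]
finger_gap: 13.1
grasp_force: 40.7
```

```bash
python3 - <<'E'
from vice import *
st=sensors.get_state(); print(loc(st["ee_pos"]),st["force"]@uy,st["wrist_torque"]@n)
E
```

```text
[[-77.022  13.468 100.245]] 10.646015956106167 0.04935684258439921
```

Snug at about 10 N with no further travel. Next, turning the knob clockwise while still pushing.

Request:
servo_tool(steps=[[[-1,0,0,0,-4.56,-0.5,-6.55],[-1,0,0,0,-4.56,-0.5,-6.55],[-1,0,0,0,-4.56,-0.5,-6.55],[-1,0,0,0,-4.56,-0.5,-6.55],[-1,0,0,0,-4.56,-0.5,-6.55],[-1,0,0,0,-4.56,-0.5,-6.55],[-1,0,0,0,-4.56,-0.5,-6.55],[-1,0,0,0,-4.56,-0.5,-6.55],[-1,0,0,0,-4.56,-0.5,-6.55],[-1,0,0,0,-4.56,-0.5,-6.55],[-1,0,0,0,0,0,0],[-1,0,0,0,0,0,0]]])

```text
time_s: 22.15
ee_pos: [574.4, 112.1, 100.4]
eef_rot: [[-0.694, 0.44, -0.57], [0.572, 0.817, -0.066], [0.437, -0.372, -0.819]]
force: [-4.2, -17.2, 8.0]
finger_gap: 13.1
grasp_force: 41.1
```

```bash
python3 - <<'E'
from vice import *
st=sensors.get_state(); print(loc(st["ee_pos"]),st["force"]@uy,st["wrist_torque"]@n)
x=st["eef_rot"][:,0]; print("bar deg",np.degrees(np.arctan2(-x@uy,-x@e1)))
E
```

```text
[[-76.929  14.448 100.373]] 16.617087555622764 0.0581776536006251
bar deg 40.15758564693826
```

Request:
servo_tool(steps=[[[-1,0,-0.0005,0,-1.2,-0.13,-1.7],[-1,0,0,0,-1.2,-0.13,-1.7],[-1,0,0,0,0,0,0]]])

```text
time_s: 22.45
ee_pos: [574.4, 112.2, 100.4]
eef_rot: [[-0.661, 0.488, -0.57], [0.629, 0.774, -0.066], [0.409, -0.402, -0.819]]
force: [-3.2, -16.1, 8.3]
finger_gap: 13.1
grasp_force: 54.9
```

```bash
python3 - <<'E'
from vice import *
st=sensors.get_state(); print(loc(st["ee_pos"]),st["force"]@uy,st["wrist_torque"]@n)
x=st["eef_rot"][:,0]; print("bar deg",np.degrees(np.arctan2(-x@uy,-x@e1)))
E
```

```text
[[-76.91   14.339 100.423]] 15.675038324631599 1.4288071937276705
bar deg 44.2654868604499
```

Request:
servo_tool(steps=[[[-1,0.0001,-0.0008,0,1.2,0.13,1.7],[0,0,0,0,0,0,0],[0,0,0,0,0,0,0],[0,0,0,0,0,0,0],[0,0,0,0,0,0,0],[0,0.0114,0.0013,0.0164,0,0,0],[0,0.0114,0.0013,0.0164,0,0,0],[0,0.0114,0.0013,0.0164,0,0,0],[0,0.0114,0.0013,0.0164,0,0,0],[0,0.0114,0.0013,0.0164,0,0,0],[0,0,0,0,0,0,0],[0,0,0,0,0,0,0],[0,0,0,0,0,0,0]]])

```text
time_s: 23.75
ee_pos: [630.7, 119.7, 180.0]
eef_rot: [[-0.678, 0.463, -0.571], [0.599, 0.798, -0.064], [0.426, -0.385, -0.818]]
force: [-0.2, -0.3, -0.4]
finger_gap: 42.8
grasp_force: 0.0
```

```bash
python3 - <<'E'
from vice import *
st=sensors.get_state(); print(st["time_s"],st["ee_pos"],st["qpos"])
im,d,c=grab("wrist"); save("w8.png",im); boxes(im,d,c); P,h,uv=cloud(im,d,c); H,S,Vv=h.T.astype(int)
G=w([-78,14,103.])
red=((H<6)|(H>174))&(S>150)&(np.linalg.norm(P-G,axis=1)<60); rel=P[red]-G; s=rel@n; m=s>3
q=np.c_[rel[m]@e1,rel[m]@uy]; print(m.sum(),np.percentile(s[m],[50,95]),cv2.minAreaRect(q.astype(np.float32)))
E
```

```text
23.75 [630.687 119.653 179.971] [ 0.127  0.923  0.794  0.01   2.036 -0.818]
block top 3836 [ -2.18 -29.88] [44.9 44.6] 1.04 z 105.0
stripe 811 [ 14.29 -30.14] [42.4 12.6] 88.93 z 105.3
fixed jaw 1311 [ -1.17 -63.  ] [20.2 51.2] 82.91 z 62.9
blue jaw 2335 [ 0.12 13.63] [48.4 41. ] 0.33 z 63.6
1380 [7.809 9.053] ((-1.2282562255859375, -0.6696872711181641), (40.83244323730469, 14.043169975280762), 41.86701202392578)
```

View pics/w8.png

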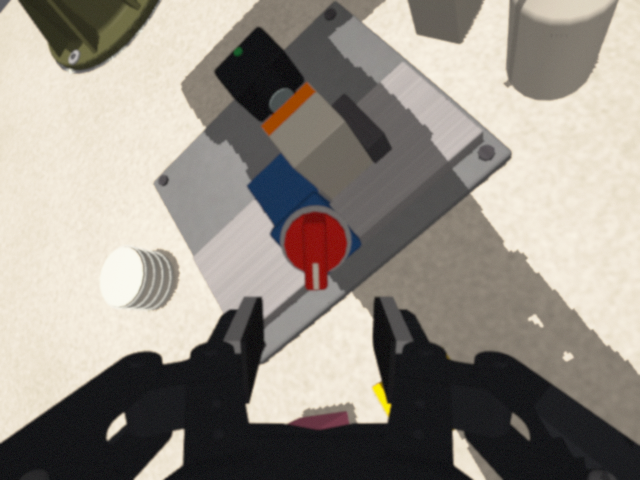

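The last view shows the stripe and window toward the lens (290,108), the block between the fixed jaw (362,127) and the blue jaw (285,185), and the knob at its clockwise stop (316,245). The gripper is clear and the dishes and bottle are undisturbed.

```bash
python3 -c "
from station import workorder; print(workorder.close_job())"
```

```text
the job is handed in; nothing more can be done
None
```

The job is handed in at about 24 s: the block is turned with its orange window facing the lens, about 1 mm off its mark along the lens axis, held snugly against the fixed jaw, and the knob is locked at its clockwise stop.

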